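Open the bearing canister and lay its lid on the mat

TASK

Open the blue bearing canister for inspection. Release its hold-down clamp (left-hand thread: turn the orange handle clockwise, seen from above) until the white line engraved on the hub meets the green mark on the collar; clear the red spectacle case off the square mat so that it lies flat on the bare table; then lift the lid off by its black knob and set it down gently, knob up, wholly on the mat. Leave the clamp at the green mark and do not disturb or knock over any other thing on the table.

Things in the scene. Friction and masses are not known exactly. Their poses are not given: they have to be found in the camera images.
- station: Fixed unit: grey base plate 195 x 140 x 10 mm bearing a blue steel canister (outer diameter 100, wall 4, rim 100 mm above the table, a bearing inside) and a clamp post. Origin on the table on the canister's axis; z up; the post stands 88 mm from it along the unit's own -x. The plate runs from x = -130 to +65 mm and y = -70 to +70 mm. Stands on the left or the right of the table, turned by up to 0.5 rad.
- pot_mouth (a point): Centre of the canister's mouth, at rim height, 100 mm above the table.
- clamp_axis (a point): On the upright turning axis of the clamp, 120 mm above the table, 88 mm from the canister's axis.
- clamp (a joint): Clamp angle in rad, stiff (about 0.12 N m friction; it stays where it is left), range 0 to 2.0. 0 = fully screwed down: steel finger (50 mm long from the axis, 16 wide) pointing at the canister and reaching 17 mm over the lid's edge, 1.5 mm above it. Grows clockwise seen from above (left-hand thread: it rises 2 mm per rad). White hub line meets the green mark at 1.4; the red mark is at 0. Starts between 0 and 0.25.
- clamp_handle (a point): On the orange upright stub (diameter 16 mm) that is the clamp's handle, 65 mm from the turning axis, joined to the hub by a bar 12 mm wide. Stub's foot and the bar's underside 108 mm above the table, bar top 118 mm, stub top 153 mm (all as closed). The point lies on the stub's axis 10 mm under its top. It turns with the clamp: at angle 0 it lies 240 degrees anticlockwise from the direction axis-to-canister.
- lid: Loose aluminium lid, about 0.28 kg: flange diameter 110 mm, 6 mm thick; under it a spigot of diameter 87 mm, 6 mm deep, that sits in the canister's mouth with 2.5 mm play all round; on top a stem of diameter 18 mm and height 8 mm, then the black knob. Origin at the centre of the flange's underside; z up along the axis. Seated: origin 100 mm above the table. Lying on the mat on its spigot: origin 9 mm above the table.
- lid_knob (a point): Centre of the black cylindrical knob (diameter 30 mm, 24 mm high), 26 mm above the lid's origin; knob top at 38 mm.
- mat: Fixed square rubber mat, black with a blue border, 160 x 160 x 3 mm. Origin at its centre on the table; sides along its x and y. On the side of the table where the canister is not.
- case: Loose red hard spectacle case, 150 x 70 x 45 mm (own x, y, z), about 0.16 kg, rounded edges, lying on the mat at any yaw. Origin at the centre of its underside.
- bottle: Clear water bottle, diameter 68, height 170 mm. Not to be disturbed. Origin under its centre. It, the mug and the note stand in three places in any order: between the mat and the canister, and outside each of them.
- mug: White mug, diameter 76, height 90 mm, with a handle at its own +y (reaching about 70 mm from the centre). Not to be disturbed. Origin under its centre.
- note: Flat yellow paper note 75 x 75 x 1 mm on the table, no obstacle: things may slide over it. Origin at its centre.
- tape: Yellow tape measure 70 x 35 x 60 mm near the robot. Not to be disturbed. Origin under its centre.
- tin: Green and steel tin, diameter 68, height 100 mm, at the back. Not to be disturbed. Origin under its centre.
- torch: Black torch standing on its head, diameter 44, height 120 mm, at the back. Not to be disturbed. Origin under its centre.

How it is judged:
By the outcome, as a careful person would: the job done as asked, in the order asked, and still so for the second after the job is handed in, with the robot touching nothing.
It also fails if it takes over 72 s, if anything falls off the work surface, if the arm or the gripper's body presses on something with over 40 N, if the wrist force passes 120 N, or if a joint passes its speed limit or range.

ROBOT

A 6-joint arm with a two-finger parallel gripper is mounted at the origin on the work surface. World frame = base frame: x ahead of the robot, y to its left, z up, the work surface at z = 0. Lengths are in mm, angles in rad, forces in N, time in s.
With the tool pointing down it reaches from about 250 to 800 mm from the base axis. Payload 3.9 kg.
Tool frame: the origin (TCP) lies midway between the tips of the shut fingers; the grasp point (between the pads) lies 19 mm behind it; z points along the fingers, y is the line along which they close (so a half turn about z gives the same grasp; the last joint's range is limited). The gripper opens to 85 mm and grips with 20 to 120 N. Pads are 22 mm wide; open, the fingers measure 114 mm over their backs; the gripper's body (76 mm by 85 mm) begins 54 mm behind the grasp point. The pads swing forward as they close: fully open they stand 13 mm farther back than shut.
Start: joints at [1.221, 0.26, -0.138, 1.173, 0, 1.571], TCP at [179.918, 493.199, 231.304] pointing down, gripper open.
Joint ranges: [-2.78, 2.78], [-0.83, 1.72], [-1.28, 1.37], [-1.9, 2.12], [-1.57, 1.48], [-3.14, 3.14]. Speed limits (rad/s): [2.57, 2.57, 3.14, 3.14, 3.14, 3.14].

INTERFACE

Orientations are given as [roll, pitch, yaw] about the fixed x, y, z axes, in that order (R = Rz(yaw) Ry(pitch) Rx(roll)).
In Python, from cell import telemetry, read_camera, workorder, models gives the robot as it stands.
- The arm moves only by the shell command python3 -m jog 'ROWS'. ROWS is JSON, one flat list of numbers, 7 for each row, row after row: the closure in counts, from 0 (fully open) to 255 (shut), then the shift along the world's x, y, z in cm, then the turn, a rotation vector about the world's x, y, z in rad. A call has 1 to 10 rows; each row is the pose to reach, as a shift and turn from the pose commanded when the call began; what a row does not reach only later rows make up. A row lasts 1/10 s, in which the tool goes at most 50 mm and 8.59 degrees, less where a joint would pass 70% of its speed; a pose out of reach is approached as far as the arm can. A call with a gripper value outside its range is refused whole. The fingers move at their own pace and stop on an object; the grip force is fixed at half the most. Time passes only in rows, so rows that repeat a pose let the fingers close. It gives the time, the measured TCP pose, the force, the opening and the grip force at its end, in the units of the state.
- telemetry.sense(): the state, without advancing time (a new reading comes with each control period).
- read_camera(name): name is "scene" or "top" or "wrist"; returns a dict with "color" (480x640x3 uint8, red, green, blue), "intrinsics" (3x3 intrinsics, pixels), "origin" and "rotation" of the camera in the world. Camera axes: x right, y up, looking along -z (the intrinsics and any distortion apply to the point x, -y, -z); pixel columns grow to the right and rows downward; lengths in mm; the calibration is good to about 2 mm. A picture is of the moment at which its call begins. There is no depth.
- workorder.close_job(): hands the job in; it is judged then, once.
Trained networks look in a picture, given as the dict that the camera call returned (one of the last four; its "shot" number tells which), for a name from the list of things; names that differ only in an ending like _2 or _b are one class to them, and where a whole thing is asked for, a point or a joint stands for the part that bears it (a point fixed in the world has none). Each returns a list of dicts, best first, with "confidence" (0 to 1); they miss things now and then, are a little off and sometimes report something else, mostly with a low value. They report only what shows in the picture. A call takes as long as a camera call.
- models.find_in(name, picture): "bbox" ([centre column, centre row, width, height] in pixels, round what is visible of it).
- models.cut_out(name, picture): "region" (480x640 bool, what is visible of it) and "bbox" ([centre column, centre row, width, height] in pixels, round what is visible of it).
- models.landmark_of(name, picture): "position" ([row, column] in pixels: a listed point, or the origin of a listed thing).
The state is a dict: "time_s": time; "joint_positions": joint angles; "qd": joint speeds; "joint_efforts": joint torques, N m; "tcp_pos": TCP position; "orientation": TCP orientation; "force": force on the tool from outside, world axes, zero at the start; "wrist_torque": the same for the moment, N m; "opening": finger opening in mm; "finger_force": force on a finger pad.
Only numpy, scipy, OpenCV 4.12 (cv2) and the standard library are available. Lean on these libraries where they do the work, as an engineer would, in place of code of your own. Each camera call takes 0.05 s, during which the arm holds its last target. There are 200 camera calls.

## Working session

There is one attempt and no reset: what is moved stays moved. The work goes in short steps, Python scripts to look and compute and a shell command to move; the robot and the scene stay as the last step left them, time stands still between calls to the robot, and variables do not carry over. Pictures are saved under pics/ and viewed, at most 14 in all, crops included, and the job is handed in when it is done.

```bash
mkdir -p pics; ls
cat > h.py <<'E'
import numpy as np,cv2
from cell import telemetry, read_camera, workorder, models
def ray(p,rc):
    K=np.array(p["intrinsics"]);R=np.array(p["rotation"]);o=np.array(p["origin"])
    v=np.linalg.inv(K)@[rc[1],rc[0],1.]
    return o,R@np.array([v[0],-v[1],-v[2]])
def at(p,rc,z):
    o,d=ray(p,rc);return (o+d*(z-o[2])/d[2]).round(1)
def save(p,n,crop=None,s=1):
    im=p["color"][:,:,::-1]
    if crop: r0,r1,c0,c1=crop; im=im[r0:r1,c0:c1]
    cv2.imwrite("pics/"+n,cv2.resize(im,None,fx=s,fy=s,interpolation=cv2.INTER_CUBIC))
E
python3 - <<'E'
from h import *
t=read_camera("top");s=read_camera("scene")
print({k:v for k,v in t.items() if k!="color"})
save(t,"top0.png");save(s,"scene0.png")
Z=dict(pot_mouth=100,clamp_axis=120,clamp_handle=143,lid=100,lid_knob=126,mat=3,case=0,bottle=0,mug=0,note=0,tape=0,tin=0,torch=0,station=0)
for n,z in Z.items():
  for c,p in(("top",t),("scene",s)):
    for r in models.landmark_of(n,p)[:1]: print(n,c,np.round(r["position"],1),round(r["confidence"],2),at(p,r["position"],z))
print(telemetry.sense())
E
```

```text
pics
{'intrinsics': array([[591.13833456,   0.        , 314.455718  ],
       [  0.        , 591.13833456, 251.72455048],
       [  0.        ,   0.        ,   1.        ]]), 'origin': array([ 412.2786957 ,   -4.40426397, 1480.34363037]), 'rotation': array([ 0.12134267,  0.00577644, -1.55021773]), 'shot': 1}Traceback (most recent call last):
  File "<stdin>", line 8, in <module>
  File "h.py", line 8, in at
    o,d=ray(p,rc);return (o+d*(z-o[2])/d[2]).round(1)
                                       ~^^^
IndexError: invalid index to scalar variable.
```

```bash
sed -i 's/R=np.array(p\["rotation"\]);/R=Rotation.from_euler("xyz",p["rotation"]).as_matrix();/; 1a from scipy.spatial.transform import Rotation' h.py
python3 - <<'E'
from h import *
t=read_camera("top");s=read_camera("scene")
save(t,"top0.png");save(s,"scene0.png")
Z=dict(pot_mouth=100,clamp_axis=120,clamp_handle=143,lid=100,lid_knob=126,mat=3,case=0,bottle=0,mug=0,note=0,tape=0,tin=0,torch=0,station=0)
for n,z in Z.items():
  for c,p in(("top",t),("scene",s)):
    for r in models.landmark_of(n,p)[:1]: print(n,c,np.round(r["position"],1),round(r["confidence"],2),at(p,r["position"],z))
for r in models.cut_out("case",t)[:1]:
    c,_=cv2.findContours(r["region"].astype(np.uint8),0,2); c=max(c,key=cv2.contourArea)
    print("case rect",[at(t,q[::-1],30) for q in cv2.boxPoints(cv2.minAreaRect(c))])
for r in models.cut_out("mat",t)[:1]:
    c,_=cv2.findContours(r["region"].astype(np.uint8),0,2); c=np.vstack(c)
    print("mat rect",[at(t,q[::-1],3) for q in cv2.boxPoints(cv2.minAreaRect(c))])
print(telemetry.sense())
E
```

```text
clamp_axis top [281.2 425.2] 0.55 [ 514.7 -249.4  120. ]
clamp_axis scene [213.6 221.6] 0.78 [ 509.8 -240.8  120. ]
clamp_handle top [292.4 455.8] 0.81 [ 489.  -314.2  143. ]
clamp_handle scene [201.2 192.6] 0.61 [ 490.4 -315.   143. ]
lid top [247.  406.6] 0.62 [ 595.9 -209.5  100. ]
lid scene [246.7 228.8] 0.69 [ 601.2 -212.4  100. ]
lid_knob top [250.4 412.3] 0.57 [ 584.8 -218.8  126. ]
lid_knob scene [237.  228.3] 0.73 [ 591.2 -211.7  126. ]
mat top [240.1 218.9] 0.64 [617.  249.8   3. ]
mat scene [284.  408.8] 0.78 [632.  246.4   3. ]
case top [238.3 220. ] 0.81 [622.1 247.7   0. ]
case scene [282.8 409.9] 0.59 [626.1 250.2   0. ]
bottle top [243.9 320. ] 0.94 [612.8  -5.7   0. ]
bottle scene [274.6 316.5] 0.91 [608.4   7.    0. ]
mug top [289.1 147.7] 0.79 [489.9 424.    0. ]
mug scene [245.9 465.6] 0.85 [498.6 413.7   0. ]
note top [281.2 489.4] 0.98 [ 527.  -431.5    0. ]
note scene [245.5 156.1] 0.65 [ 526.4 -433.8    0. ]
tape top [252.  407.4] 0.72 [ 596.5 -226.4    0. ]
tape scene [220.7 321.1] 0.76 [421.   14.7   0. ]
tin top [190.6 374.2] 0.91 [ 752.8 -141.4    0. ]
tin
[... 514 characters left out ...]
. ])]
{'time_s': 1.85, 'joint_positions': array([ 1.22099240e+00,  2.59981815e-01, -1.38098619e-01,  1.17266169e+00,
        3.18744495e-05,  1.57082787e+00]), 'qd': array([-0.00145938, -0.00054652,  0.00121571, -0.0012231 , -0.00051888,
        0.00094123]), 'joint_efforts': array([-3.06668544e-04, -4.05605257e+01,  2.54226923e+01,  1.22034562e-03,
       -1.04885501e-04, -4.99562418e-06]), 'tcp_pos': array([179.91782474, 493.21706184, 231.31438402]), 'orientation': array([ 3.14153845e+00, -3.18761592e-05,  2.79175719e+00]), 'force': array([1.06328349, 0.07520459, 0.05930528]), 'wrist_torque': array([-0.03868615, -0.00365672,  0.03866552]), 'finger_force': 0.0, 'opening': 85.37591989274068}
```

View pics/top0.png

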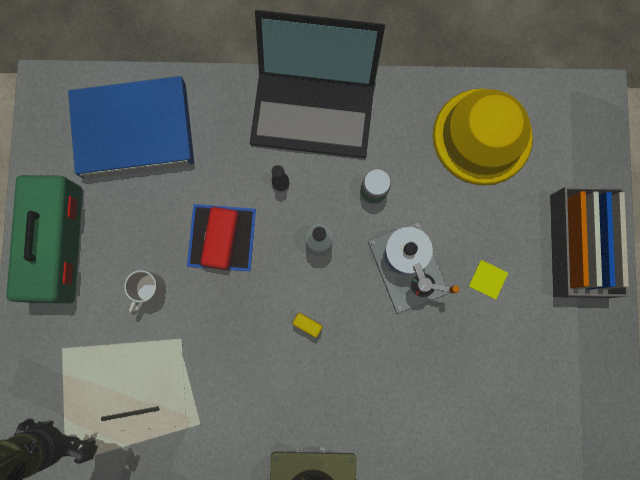

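View pics/scene0.png

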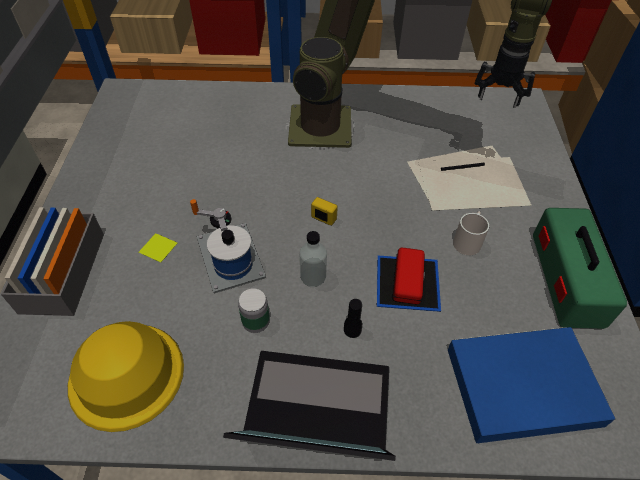

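Both views agree: the canister is at about (594,-213), the clamp axis at about (512,-245), and the orange stub at pixel (455,289) in top, i.e. about (489,-314). The red case is at pixel (220,238) on the mat at about (622,247), with the bottle between them. I'll move towards the handle.

```bash
python3 -m jog '[0,10,-25,3,0,0,-0.5, 0,22,-55,3,0,0,-1.0, 0,30,-76,3,0,0,-1.5,0,30,-76,3,0,0,-1.5,0,30,-76,3,0,0,-1.5,0,30,-76,3,0,0,-1.5,0,30,-76,3,0,0,-1.5,0,30,-76,3,0,0,-1.5,0,30,-76,3,0,0,-1.5,0,30,-76,3,0,0,-1.5]'; python3 -c "
from h import *;s=telemetry.sense();print(s['joint_positions'],s['tcp_pos'],s['orientation'])"
```

```text
time_s: 2.85
tcp_pos: [363.9, 26.7, 251.9]
orientation: [3.14, -0.001, 1.286]
force: [2.2, 1.0, -0.3]
opening: 85.4
finger_force: 0.0
[ 7.31279369e-02 -2.71812168e-02 -4.20569134e-01  1.17591057e+00
  2.16532093e-04  1.92909353e+00] [363.87964074  26.72686552 251.94664828] [ 3.14026587e+00 -7.28043482e-04  1.28562771e+00]
```

```bash
python3 -m jog '[0,12.5,-34,0,0,0,0,0,12.5,-34,0,0,0,0,0,12.5,-34,0,0,0,0,0,12.5,-34,0,0,0,0,0,12.5,-34,0,0,0,0,0,12.5,-34,0,0,0,0,0,12.5,-34,0,0,0,0,0,12.5,-34,0,0,0,0,0,12.5,-34,0,0,0,0]'
python3 - <<'E'
from h import *
w=read_camera("wrist");t=read_camera("top");s=read_camera("scene");save(w,"w1.png")
for n,z in dict(clamp_axis=120,clamp_handle=143,lid=100,lid_knob=126,pot_mouth=100).items():
  for c,p in(("wrist",w),("top",t),("scene",s)):
    for r in models.landmark_of(n,p)[:1]: print(n,c,np.round(r["position"],1),round(r["confidence"],2),at(p,r["position"],z))
print(w["origin"],w["rotation"],telemetry.sense()["tcp_pos"],telemetry.sense()["orientation"])
E
```

```text
time_s: 3.75
tcp_pos: [488.8, -313.0, 250.6]
orientation: [-3.141, -0.0, 1.289]
force: [0.4, 0.4, -0.2]
opening: 85.6
finger_force: 0.0
clamp_axis wrist [148.5 319.3] 0.68 [ 506.  -250.6  120. ]
clamp_axis top [284.2 424.4] 0.93 [ 507.7 -247.6  120. ]
clamp_axis scene [215.4 220.5] 0.84 [ 516.1 -242.7  120. ]
clamp_handle wrist [230.4 328.8] 0.79 [ 496.2 -311.1  143. ]
clamp_handle top [287.5 457.7] 0.84 [ 500.2 -318.6  143. ]
clamp_handle scene [200.3 191.3] 0.94 [ 487.4 -318.8  143. ]
lid wrist [ 77.4 410. ] 0.89 [ 591.1 -218.2  100. ]
lid top [247.9 407. ] 0.64 [ 593.8 -210.4  100. ]
lid scene [242.9 228.6] 0.72 [ 589.2 -214.5  100. ]
lid_knob wrist [ 65.9 416. ] 0.79 [ 589.5 -214.4  126. ]
lid_knob top [249.3 411.9] 0.77 [ 587.3 -217.8  126. ]
lid_knob scene [235.8 225.2] 0.79 [ 587.7 -219.9  126. ]
pot_mouth wrist [ 75.6 409.2] 0.61 [ 590.7 -216.7  100. ]
[ 508.7083769  -245.60963151  393.22645127] [-0.28220733 -0.000577   -0.28122726] [ 488.47234564 -311.33518959  251.43819015] [-3.14152426e+00 -2.27194580e-05  1.29171168e+00]
```

View pics/w1.png

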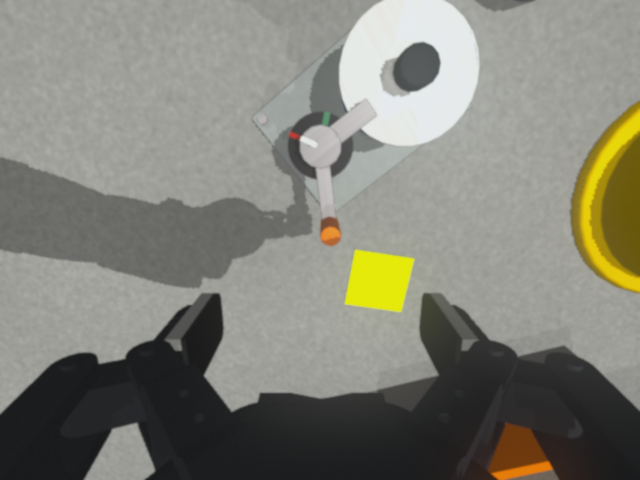

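```bash
python3 -m jog '[0,0.75,-0.1,-3,0,0,0.1,0,0.75,-0.1,-8,0,0,0.1,0,0.75,-0.1,-11,0,0,0.1,0,0.75,-0.1,-12.6,0,0,0.1,255,0.75,-0.1,-12.6,0,0,0.1,255,0.75,-0.1,-12.6,0,0,0.1,255,0.75,-0.1,-12.6,0,0,0.1,255,0.75,-0.1,-12.6,0,0,0.1,255,0.75,-0.1,-12.6,0,0,0.1,255,0.75,-0.1,-12.6,0,0,0.1]'; python3 -m jog '[255,0,0,0,0,0,0]'
python3 - <<'E'
from h import *
w=read_camera("wrist");save(w,"w2.png")
s=telemetry.sense();print(s)
ax=np.array([507.5,-248])
d=s["tcp_pos"][:2]-ax;print(np.hypot(*d),np.degrees(np.arctan2(d[1],d[0])))
E
```

```text
time_s: 5.65
tcp_pos: [496.7, -312.9, 126.9]
orientation: [3.139, 0.001, 1.392]
force: [-0.9, 0.5, 4.9]
opening: 14.2
finger_force: 58.4
time_s: 5.75
tcp_pos: [496.7, -312.9, 126.9]
orientation: [3.139, 0.001, 1.392]
force: [-0.9, -0.2, 6.6]
opening: 14.0
finger_force: 58.4
{'time_s': 5.8, 'joint_positions': array([-5.61957207e-01,  4.23190479e-01, -1.74967170e-01,  9.70148676e-01,
       -2.44848616e-04,  1.18782648e+00]), 'qd': array([ 9.74567644e-05,  3.72498018e-04, -5.34316760e-06,  8.70373736e-04,
        6.99584819e-04, -8.19961679e-04]), 'joint_efforts': array([ 2.04715217e-01, -4.44229209e+01,  2.19754100e+01, -3.47806569e-01,
        1.28618237e-01,  1.73179829e-02]), 'tcp_pos': array([ 496.68444005, -312.84466976,  126.8521691 ]), 'orientation': array([3.13937452e+00, 1.15756620e-03, 1.39180737e+00]), 'force': array([-0.07250625, -0.0246234 ,  6.22580325]), 'wrist_torque': array([0.01767085, 0.21820939, 0.01980495]), 'finger_force': 58.441874384880066, 'opening': 14.44185902227485}
65.7404558321839 -99.4692985574629
```

View pics/w2.png

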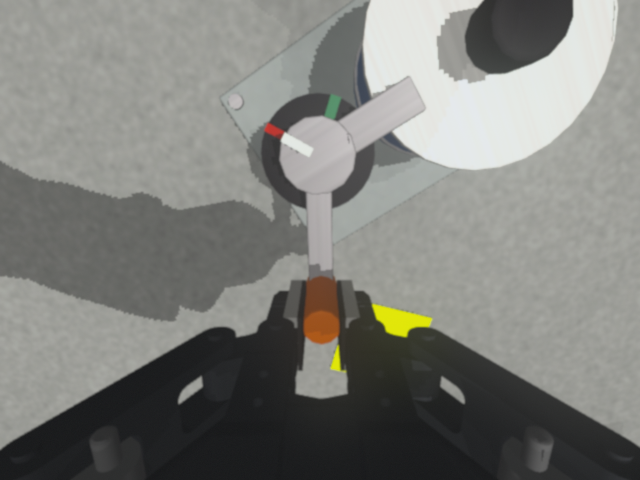

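Stub gripped; the hub centre is at pixel (318,155), with the white line close to the red mark at (274,131). I'll compute the arc.

```bash
python3 -c "
import numpy as np
a=np.radians(-99.5)
for t in np.arange(1,11)*.125:
  print(t,np.round(6.5*(np.cos(a-t)-np.cos(a)),2),np.round(6.5*(np.sin(a-t)-np.sin(a)),2),round(.2*t,2))"
```

```text
0.125 -0.79 0.18 0.02
0.25 -1.55 0.46 0.05
0.375 -2.27 0.84 0.08
0.5 -2.94 1.3 0.1
0.625 -3.55 1.84 0.12
0.75 -4.08 2.45 0.15
0.875 -4.54 3.12 0.18
1.0 -4.9 3.85 0.2
1.125 -5.17 4.61 0.22
1.25 -5.35 5.41 0.25
```

```bash
python3 -m jog '[255,-0.79,0.18,0.02,0,0,-0.125,255,-1.55,0.46,0.05,0,0,-0.25,255,-2.27,0.84,0.08,0,0,-0.375,255,-2.94,1.3,0.1,0,0,-0.5,255,-3.55,1.84,0.12,0,0,-0.625,255,-4.08,2.45,0.15,0,0,-0.75,255,-4.54,3.12,0.18,0,0,-0.875,255,-4.9,3.85,0.2,0,0,-1.0,255,-5.17,4.61,0.22,0,0,-1.125,255,-5.35,5.41,0.25,0,0,-1.25]';python3 -m jog '[255,0,0,0,0,0,0,255,0,0,0,0,0,0]'
python3 - <<'E'
from h import *
w=read_camera("wrist");save(w,"w3.png",(40,280,180,500),2.4)
s=telemetry.sense();print(s["tcp_pos"],s["orientation"],s["force"])
ax=np.array([507.5,-248])
d=s["tcp_pos"][:2]-ax;print(np.hypot(*d),np.degrees(np.arctan2(d[1],d[0])))
E
```

```text
time_s: 6.8
tcp_pos: [442.8, -259.5, 129.4]
orientation: [3.138, -0.001, 0.136]
force: [-1.6, -2.4, 5.9]
opening: 14.4
finger_force: 58.6
time_s: 7.0
tcp_pos: [442.7, -258.8, 129.4]
orientation: [3.139, -0.001, 0.141]
force: [-0.9, 0.8, 7.9]
opening: 14.0
finger_force: 58.8
[ 442.69484508 -258.81465873  129.35305218] [ 3.13947055e+00 -8.65016726e-04  1.41375231e-01] [-2.52022064 -0.60125378  7.82428149]
65.70133139765362 -170.52580741517983
```

View pics/w3.png

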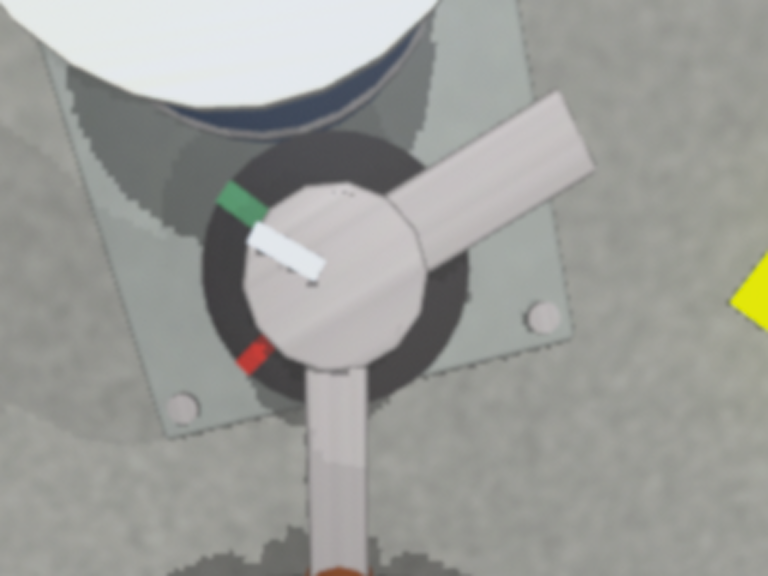

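The line (about 26° elevation from the hub centre) is about 7° short of the green mark (about 33°). I'll turn it about 0.12 rad more.

```bash
python3 -m jog '[255,-0.05,0.39,0.01,0,0,-0.06,255,-0.08,0.78,0.02,0,0,-0.12,255,-0.08,0.78,0.02,0,0,-0.12,255,-0.08,0.78,0.02,0,0,-0.12]'
python3 - <<'E'
from h import *
w=read_camera("wrist");save(w,"w4.png",(40,280,180,500),2.4)
s=telemetry.sense();print(s["tcp_pos"],s["orientation"],s["force"])
ax=np.array([507.5,-248])
d=s["tcp_pos"][:2]-ax;print(np.hypot(*d),np.degrees(np.arctan2(d[1],d[0])))
im=cv2.GaussianBlur(w["color"],(3,3),0);h=cv2.cvtColor(im,cv2.COLOR_RGB2HSV)[40:220,180:500]
for n,m in dict(white=(h[...,1]<20)&(h[...,2]>215),green=(abs(h[...,0].astype(int)-70)<20)&(h[...,1]>80),red=((h[...,0]<4)|(h[...,0]>174))&(h[...,1]>130)).items():
    k,l,st,c=cv2.connectedComponentsWithStats(m.astype(np.uint8))
    for i in range(1,k):
        if st[i,4]>30: 
            print(n,st[i,4],c[i].round(1)*2.4)
E
```

```text
time_s: 7.45
tcp_pos: [442.0, -251.2, 129.6]
orientation: [3.139, -0.001, 0.021]
force: [-2.3, -0.5, 8.1]
opening: 14.0
finger_force: 58.8
[ 441.97944246 -251.20475919  129.58826867] [ 3.13935343e+00 -1.22074410e-03  2.11536075e-02] [-2.24437736 -0.57809697  7.19360271]
65.59888674573375 -177.1997650496832
white 6385 [176.16  50.4 ]
white 307 [285.12 250.56]
green 170 [231.12 215.04]
red 109 [262.32 364.32]
```

View pics/w4.png

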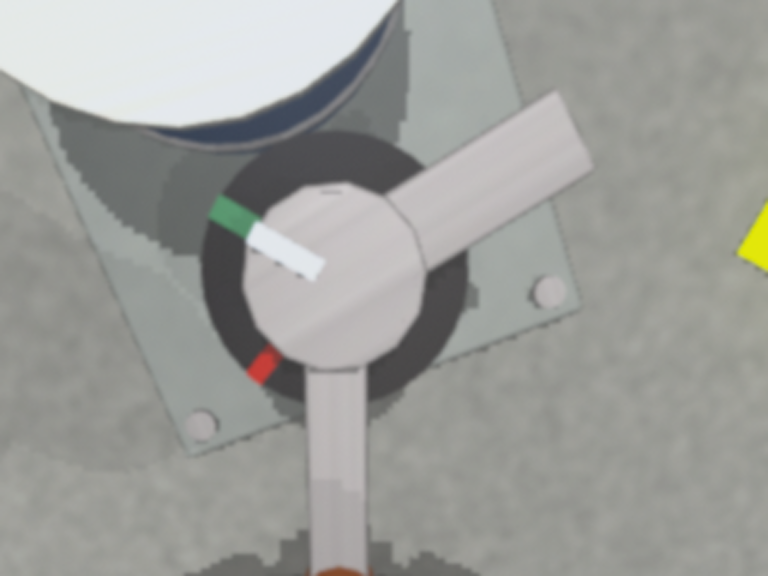

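The line now meets the green mark: the green centroid is at (231,215) and the line centroid at (285,251), collinear with the hub centre to about 1°. I'll release and go to the case.

```bash
python3 -m jog '[0,0,0,0,0,0,0,0,0,0,0,0,0,0,0,0,0,0,0,0,0,0,0,0,0,0,0,0,0,0,0,4,0,0,0,0,0,0,9,0,0,0,0,0,0,14,0,0,0,0,0,0,17,0,0,0.1,0,0,3,17,0,0,0.2,0,1,8,17,0,0,0.35]'
python3 -m jog '[0,2,5,0,0,0,0.15,0,4,10,0,0,0,0.3,0,6,15,0,0,0,0.45,0,8,20,0,0,0,0.6,0,10,25,0,0,0,0.75,0,12,30,0,0,0,0.9,0,14,35,0,0,0,1.05,0,16,40,0,0,0,1.2,0,16,41,0,0,0,1.35,0,16,41,0,0,0,1.5]'
python3 -m jog '[0,0,0,0,0,0,0.15,0,0,0,0,0,0,0.3,0,0,0,0,0,0,0.45,0,0,0,0,0,0,0.6,0,0,0,0,0,0,0.75,0,0,0,0,0,0,0.9,0,0,0,0,0,0,1.05,0,0,0,0,0,0,1.15,0,0,0,0,0,0,1.15,0,0,0,0,0,0,1.15]'
python3 - <<'E'
from h import *
w=read_camera("wrist");t=read_camera("top");save(w,"w5.png")
h=cv2.cvtColor(w["color"],cv2.COLOR_RGB2HSV)
for n,m,z in (("red",((h[...,0]<6)|(h[...,0]>174))&(h[...,1]>150)&(h[...,2]>60),45),("blue",(abs(h[...,0].astype(int)-112)<12)&(h[...,1]>150),3)):
    c,_=cv2.findContours(m.astype(np.uint8),0,2); c=max(c,key=cv2.contourArea)
    r=cv2.minAreaRect(c);print(n,r,[at(w,q[::-1],z) for q in cv2.boxPoints(r)])
for n,z in dict(case=0,mat=0,clamp_handle=145,clamp_axis=122).items():
  for c,p in(("wrist",w),("top",t)):
    for r in models.landmark_of(n,p)[:1]: print(n,c,np.round(r["position"],1),round(r["confidence"],2),at(p,r["position"],z))
print(w["origin"],w["rotation"],telemetry.sense()["tcp_pos"],telemetry.sense()["orientation"])
E
```

```text
time_s: 8.5
tcp_pos: [452.1, -172.6, 299.4]
orientation: [3.139, -0.002, 0.372]
force: [1.1, 1.4, -0.3]
opening: 85.6
finger_force: 0.0
time_s: 9.5
tcp_pos: [612.3, 244.1, 295.9]
orientation: [-3.141, -0.002, 1.884]
force: [-0.5, -0.4, -0.3]
opening: 85.2
finger_force: 0.0
time_s: 10.5
tcp_pos: [611.4, 238.6, 297.8]
orientation: [-3.141, -0.001, 3.02]
force: [-0.0, 0.8, -0.2]
opening: 84.9
finger_force: 0.0
red ((326.5, 204.0), (120.0, 59.0), 90.0) [array([541.4, 218.9,  45. ]), array([549.5, 285.7,  45. ]), array([694.6, 272.2,  45. ]), array([685.6, 198.4,  45. ])]
blue ((551.2806396484375, 345.2005920410156), (102.17265319824219, 141.37806701660156), 88.15238952636719) [array([781.6, 445.6,   3. ]), array([798.7, 645.8,   3. ]), array([979.1, 673.2,   3. ]), array([961.1, 452.4,   3. ])]
case wrist [199.3 323.4] 0.81 [615.6 240.6   0. ]
case top [238.  218.6] 0.66 [622.8 251.3   0. ]
mat top [239.9 219.6] 0.94 [618.  248.6   0. ]
clamp_handle top [311.3 429.5] 0.79 [ 445.3 -254.4  145. ]
clamp_axis top [284.3 424.7] 0.79 [ 507.4 -247.9  122. ]
[541.63064604 246.91603316 440.50675079] [-2.82477510e-01  1.05696002e-03  1.44925140e+00] [611.47703555 238.61441911 298.19685658] [3.14158045e+00 6.62714967e-06 3.02161085e+00]
```

View pics/w5.png

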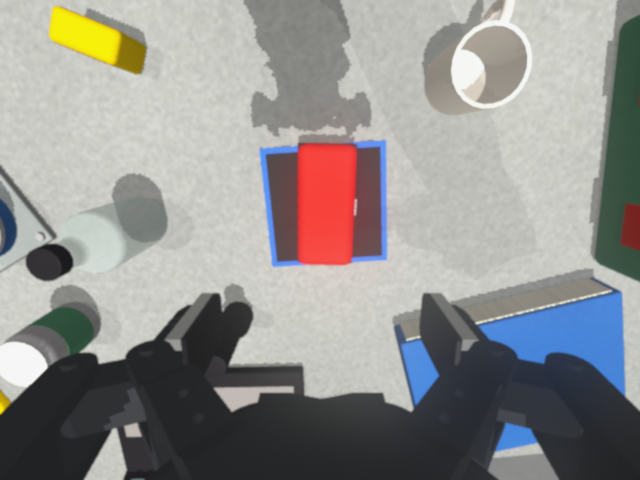

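The case fills pixels (297–356, 144–265), centred on the mat and square to the image, so the gripper yaw is right; its centre is at about (617,244).

```bash
python3 -m jog '[0,0.55,0.5,-5,0,0,0,0,0.55,0.5,-10,0,0,0,0,0.55,0.5,-15,0,0,0,0,0.55,0.5,-20,0,0,0,0,0.55,0.5,-23.5,0,0,0,0,0.55,0.5,-23.5,0,0,0,0,0.55,0.5,-23.5,0,0,0]'
python3 - <<'E'
from h import *
w=read_camera("wrist");save(w,"w6.png")
h=cv2.cvtColor(w["color"],cv2.COLOR_RGB2HSV)
m=((h[...,0]<6)|(h[...,0]>174))&(h[...,1]>150)&(h[...,2]>60)
c,_=cv2.findContours(m.astype(np.uint8),0,2); c=max(c,key=cv2.contourArea)
r=cv2.minAreaRect(c);b=cv2.boxPoints(r)
P=[at(w,q[::-1],42) for q in b];print(r,P,np.mean(P,0))
print(telemetry.sense()["tcp_pos"],telemetry.sense()["orientation"])
E
```

```text
time_s: 11.7
tcp_pos: [617.0, 243.6, 63.4]
orientation: [-3.141, -0.001, 3.022]
force: [0.1, 0.1, 0.7]
opening: 85.3
finger_force: 0.0
((324.0, 274.5), (277.0, 142.0), 90.0) [array([541. , 220.1,  42. ]), array([548.9, 286.3,  42. ]), array([708.7, 277. ,  42. ]), array([698.6, 192. ,  42. ])] [624.3  243.85  42.  ]
[618.43140192 244.19335687  65.15676518] [3.14023560e+00 2.54713637e-03 3.02173755e+00]
```

View pics/w6.png

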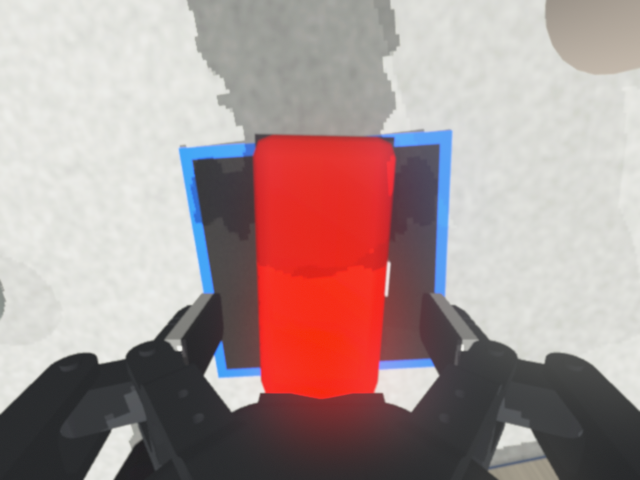

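Case centred between the fingers (edges about 258–390, fingers 215/430). Descending and gripping, then lifting.

```bash
python3 -m jog '[0,0,0,-3,0,0,0,0,0,0,-5.5,0,0,0,0,0,0,-6.5,0,0,0,0,0,0,-6.5,0,0,0,255,0,0,-6.5,0,0,0,255,0,0,-6.5,0,0,0,255,0,0,-6.5,0,0,0,255,0,0,-6.5,0,0,0,255,0,0,-6.5,0,0,0]'
python3 -m jog '[255,0,0,0.5,0,0,0,255,0,0,1.5,0,0,0,255,0,0,3,0,0,0,255,0,0,5,0,0,0,255,0,0,5,0,0,0]'
```

```text
time_s: 12.65
tcp_pos: [619.0, 244.4, 0.8]
orientation: [3.14, 0.004, 3.022]
force: [-0.4, 0.1, 6.3]
opening: 69.3
finger_force: 69.2
time_s: 13.15
tcp_pos: [619.2, 244.5, 51.5]
orientation: [3.139, 0.005, 3.022]
force: [1.5, -0.1, -0.7]
opening: 69.6
finger_force: 68.5
```

```bash
python3 -m jog '[255,-3,-0.5,1,0,0,-0.14,255,-6,-1,1,0,0,-0.28,255,-9,-2,1,0,0,-0.42,255,-12,-3,1,0,0,-0.56,255,-15,-4,1,0,0,-0.7,255,-17.5,-4.4,1,0,0,-0.84,255,-17.9,-4.4,1,0,0,-0.98,255,-17.9,-4.4,1,0,0,-1.12,255,-17.9,-4.4,1,0,0,-1.26,255,-17.9,-4.4,1,0,0,-1.4]'
python3 -m jog '[255,0,0,-1,0,0,0,255,0,0,-3,0,0,0,255,0,0,-4,0,0,0,255,0,0,-4.5,0,0,0,255,0,0,-4.5,0,0,0]'
python3 - <<'E'
from h import *
w=read_camera("wrist");s=read_camera("scene")
im=np.hstack([cv2.resize(w["color"],(400,300)),cv2.resize(s["color"][150:390,250:570],(400,300))]);cv2.imwrite("pics/w7.png",im[:,:,::-1])
print(telemetry.sense()["tcp_pos"],telemetry.sense()["force"],models.landmark_of("case",s)[:1])
E
```

```text
time_s: 14.15
tcp_pos: [437.5, 199.5, 57.9]
orientation: [-3.141, 0.0, 1.616]
force: [0.1, 0.3, -1.6]
opening: 68.8
finger_force: 68.5
time_s: 14.65
tcp_pos: [437.1, 199.2, 12.2]
orientation: [-3.14, 0.001, 1.623]
force: [-0.8, -0.0, -1.9]
opening: 69.3
finger_force: 68.6
[438.16460704 199.72564106  13.2437083 ] [-0.43334444  1.1183772  -0.94117745] []
```

View pics/w7.png

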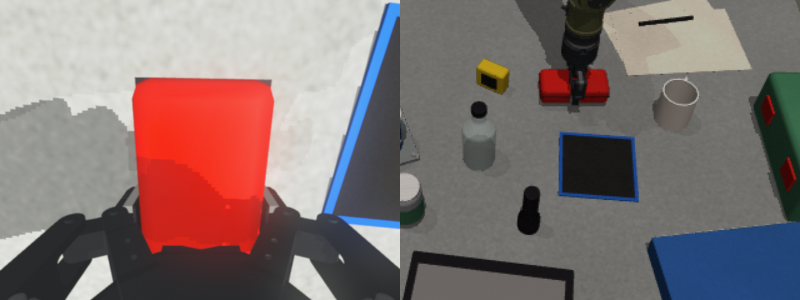

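The case is held level over bare table, clear of the mat, paper and tape. Lowering gently and releasing.

```bash
python3 -m jog '[255,0,0,-0.6,0,0,0,255,0,0,-1.1,0,0,0,255,0,0,-1.3,0,0,0,255,0,0,-1.45,0,0,0,255,0,0,-1.55,0,0,0,255,0,0,-1.55,0,0,0]'
python3 -m jog '[0,0,0,0,0,0,0,0,0,0,0,0,0,0,0,0,0,0,0,0,0,0,0,0,0,0,0,0,0,0,0,3,0,0,0,0,0,0,8,0,0,0,0,0,0,13,0,0,0,0,0,0,18,0,0,0,0,0,0,23,0,0,0,0,0,0,26,0,0,0]'
python3 - <<'E'
from h import *
t=read_camera("top");s=read_camera("scene");w=read_camera("wrist")
im=np.hstack([cv2.resize(w["color"],(400,300)),cv2.resize(s["color"][150:390,250:570],(400,300))]);cv2.imwrite("pics/w8.png",im[:,:,::-1])
Z=dict(lid_knob=126,lid=100,mat=0,case=0,clamp_handle=145,clamp_axis=122)
for n,z in Z.items():
  for c,p in(("top",t),("scene",s),("wrist",w)):
    for r in models.landmark_of(n,p)[:1]: print(n,c,np.round(r["position"],1),round(r["confidence"],2),at(p,r["position"],z))
for c,p in(("top",t),("scene",s)):
  for r in models.cut_out("mat",p)[:1]:
    k,_=cv2.findContours(r["region"].astype(np.uint8),0,2); k=max(k,key=cv2.contourArea)
    q=cv2.approxPolyDP(k,8,True)[:,0];P=[at(p,v[::-1],3) for v in q];print("mat",c,P,np.mean(P,0))
  for r in models.cut_out("case",p)[:1]:
    k=np.argwhere(r["region"]);P=np.array([at(p,v,40) for v in k[::20]]);print("case",P.min(0),P.max(0))
print(telemetry.sense()["tcp_pos"])
E
```

```text
time_s: 15.4
tcp_pos: [437.8, 199.6, -2.1]
orientation: [-3.141, 0.0, 1.622]
force: [-1.3, -0.9, 0.3]
opening: 69.6
finger_force: 68.9
time_s: 16.4
tcp_pos: [439.2, 200.2, 261.9]
orientation: [3.136, -0.002, 1.622]
force: [-0.2, 0.3, -0.5]
opening: 85.5
finger_force: 0.0
lid_knob top [249.4 411.9] 0.71 [ 587.1 -217.8  126. ]
lid_knob scene [234.9 225.8] 0.98 [ 584.8 -218.8  126. ]
lid_knob wrist [293.  559.7] 0.62 [665.5 148.7 126. ]
lid top [248.2 408.1] 0.95 [ 593.1 -213.   100. ]
lid scene [243.6 231.1] 0.59 [ 591.2 -207.9  100. ]
mat top [239.9 219.1] 0.98 [617.9 249.8   0. ]
mat scene [286.7 407. ] 0.96 [638.5 241.7   0. ]
mat wrist [176.5 474.5] 0.86 [627.1 240.7   0. ]
case top [310.2 235.5] 0.87 [441.7 201.8   0. ]
case scene [227.3 388.7] 0.6 [439. 206.   0.]
case wrist [202.9 317.7] 0.77 [439.9 199.2   0. ]
clamp_handle top [313.2 429. ] 0.94 [ 441.  -253.3  145. ]
clamp_handle scene [187.6 219.8] 0.77 [ 441.5 -252.   145. ]
clamp_axis top [282.7 424.4] 0.95 [ 511.1 -247.2  122. ]
clamp_axis scene [211.1 221.3] 0.77 [ 503.  -242.3  122. ]
clamp_axis wrist [330.1 285.7] 0.36 [414.1  96.3 122. ]
mat top [array([708.5, 314.4,   3. ]), array([557.3, 325.2,   3. ]), array([542.7, 173.7,   3. ]), array([693.4, 163.5,   3. ])] [625.475 244.2     3.   ]
case [403. 124.  40.] [477.5 221.   40. ]
mat scene [array([547.3, 170.7,   3. ]), array([698.1, 163.9,   3. ]), array([707.5, 317.9,   3. ]), array([555.4, 325.4,   3. ])] [627.075 244.475   3.   ]
case [404.4 126.4  40. ] [499.2 269.7  40. ]
[438.01384185 199.64542592 257.71181036]
```

```bash
python3 -m jog '[0,1.8,-5,0,0,0,-0.14,0,3.6,-10,0,0,0,-0.28,0,5.4,-15,0,0,0,-0.42,0,7.2,-20,0,0,0,-0.56,0,9,-25,0,0,0,-0.7,0,10.8,-30,0,0,0,-0.82,0,12.6,-35,0,0,0,-0.82,0,14.4,-40,0,0,0,-0.82,0,15.1,-41.7,0,0,0,-0.82,0,15.1,-41.7,0,0,0,-0.82]'
python3 -m jog '[0,0,0,0,0,0,0,0,0,0,0,0,0,0]'
python3 - <<'E'
from h import *
w=read_camera("wrist");save(w,"w9.png")
for n,z in dict(lid_knob=126,lid=100,pot_mouth=100,clamp_handle=146,clamp_axis=123).items():
    for r in models.landmark_of(n,w)[:1]: print(n,np.round(r["position"],1),round(r["confidence"],2),at(w,r["position"],z))
r=models.cut_out("lid_knob",w)[0];print(r["bbox"])
g=w["color"].max(2)
x,y,a,b=map(int,r["bbox"]);m=np.zeros_like(g);m[max(0,y-40):y+40,x-40:x+40]=g[max(0,y-40):y+40,x-40:x+40]<60
k,_=cv2.findContours(m,0,2);k=max(k,key=cv2.contourArea);print(cv2.minAreaRect(k))
print(telemetry.sense()["tcp_pos"],telemetry.sense()["orientation"],w["origin"])
E
```

```text
time_s: 18.65
tcp_pos: [590.5, -222.7, 256.3]
orientation: [3.14, 0.001, 0.796]
force: [-0.7, 1.1, -0.9]
opening: 85.7
finger_force: 0.0
time_s: 18.85
tcp_pos: [588.5, -216.4, 257.6]
orientation: [-3.141, 0.0, 0.802]
force: [-0.6, 0.0, 0.0]
opening: 85.5
finger_force: 0.0
lid_knob [228.7 318.9] 0.6 [ 587.3 -216.   126. ]
lid [220.2 321.7] 0.91 [ 590.  -216.8  100. ]
pot_mouth [225.5 318.2] 0.23 [ 584.2 -218.1  100. ]
clamp_handle [369.6 230.3] 0.74 [ 443.5 -250.8  146. ]
clamp_axis [310.6 280.3] 0.72 [ 506.9 -247.8  123. ]
[321.5, 219.8, 121.0, 119.6]Traceback (most recent call last):
  File "<stdin>", line 8, in <module>
ValueError: max() iterable argument is empty
```

View pics/w9.png

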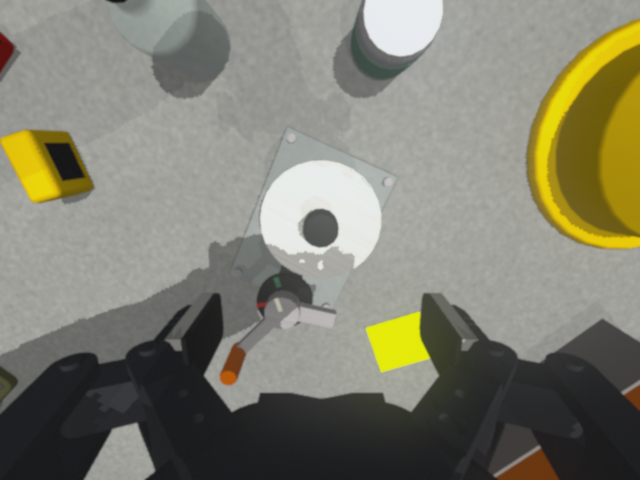

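The knob is at pixel (320,228), i.e. about (588,-216), right under the TCP; the clamp finger is clear of the lid and the line is at the green mark. Descending to grip.

```bash
python3 -m jog '[0,0,0,-4,0,0,0,0,0,0,-8,0,0,0,0,0,0,-12,0,0,0,0,0,0,-14.5,0,0,0,0,0,0,-15.1,0,0,0,0,0,0,-15.1,0,0,0,255,0,0,-15.1,0,0,0,255,0,0,-15.1,0,0,0,255,0,0,-15.1,0,0,0,255,0,0,-15.1,0,0,0]'
python3 -m jog '[255,0,0,0,0,0,0,255,0,0,0,0,0,0,255,0,0,0,0,0,0]'
```

```text
time_s: 20.2
tcp_pos: [589.1, -217.0, 108.0]
orientation: [3.141, -0.001, 0.802]
force: [-2.8, 0.9, 28.3]
opening: 29.0
finger_force: 59.4
time_s: 20.5
tcp_pos: [589.1, -217.0, 108.1]
orientation: [3.141, -0.001, 0.802]
force: [-1.4, 1.5, 5.0]
opening: 28.4
finger_force: 59.0
```

```bash
python3 -m jog '[255,0,0,0.4,0,0,0,255,0,0,0.8,0,0,0,255,0,0,1.4,0,0,0,255,0,0,2.2,0,0,0,255,0,0,4,0,0,0,255,0,0,7,0,0,0,255,0,0,10,0,0,0,255,0,0,13,0,0,0,255,0,0,13,0,0,0]'
python3 -c "
from h import *
print(telemetry.sense()['tcp_pos'],telemetry.sense()['force'],telemetry.sense()['wrist_torque'])"
```

```text
time_s: 21.4
tcp_pos: [591.7, -218.4, 242.1]
orientation: [3.133, -0.004, 0.802]
force: [-0.3, -0.2, -2.6]
opening: 28.3
finger_force: 59.8
[ 591.72272646 -218.42296602  242.14339042] [-0.25229072 -0.21463813 -2.56151491] [-0.04476101 -0.09355053 -0.00259422]
```

```bash
python3 -m jog '[255,0,4,0,0,0,0,255,0.5,9,0,0,0,0,255,1,14,0,0,0,0,255,1.5,19,0,0,0,0,255,2,24,0,0,0,0,255,2.5,29,0,0,0,0,255,3,34,0,0,0,0,255,3.5,39,0,0,0,0,255,3.7,43,0,0,0,0,255,3.7,46.1,0,0,0,0]'
python3 -m jog '[255,0,0,-4,0,0,0,255,0,0,-8,0,0,0,255,0,0,-12,0,0,0,255,0,0,-16,0,0,0,255,0,0,-18,0,0,0,255,0,0,-18,0,0,0,255,0,0,-18,0,0,0]'
python3 - <<'E'
from h import *
t=read_camera("top");s=read_camera("scene");w=read_camera("wrist")
cv2.imwrite("pics/w10.png",np.hstack([cv2.resize(w["color"],(400,300)),cv2.resize(s["color"][150:390,250:570],(400,300))])[:,:,::-1])
print(telemetry.sense()["tcp_pos"],telemetry.sense()["orientation"],telemetry.sense()["force"])
z=telemetry.sense()["tcp_pos"][2]-8
for n,p in(("top",t),("scene",s),("wrist",w)):
    for r in models.landmark_of("lid",p)[:1]: print(n,round(r["confidence"],2),at(p,r["position"],z))
    for r in models.landmark_of("mat",p)[:1]: print("mat",n,round(r["confidence"],2),at(p,r["position"],0))
E
```

```text
time_s: 22.4
tcp_pos: [625.4, 246.6, 234.8]
orientation: [-3.14, 0.001, 0.804]
force: [0.9, 0.2, -3.1]
opening: 28.4
finger_force: 60.0
time_s: 23.1
tcp_pos: [625.5, 243.4, 56.1]
orientation: [-3.141, 0.001, 0.802]
force: [-0.7, 0.6, -3.2]
opening: 28.7
finger_force: 60.0
[627.62341312 244.21450854  58.72928177] [ 3.13995332 -0.003548    0.80173271] [ 0.63246346  0.5669991  -2.60514554]
top 0.96 [631.8 248.1  50.7]
scene 0.72 [ 446.6 -259.1   50.7]
mat scene 0.8 [629.1 245.5   0. ]
wrist 0.55 [626.5 243.1  50.7]
```

View pics/w10.png

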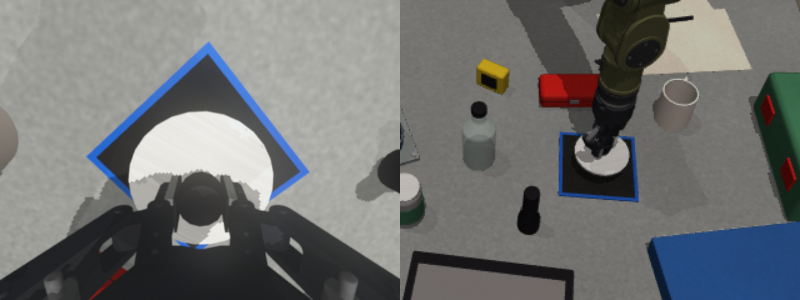

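The lid is level above the mat centre with margin all round. Lowering gently.

```bash
python3 -m jog '[255,0,0,-1.2,0,0,0,255,0,0,-2.4,0,0,0,255,0,0,-3.2,0,0,0,255,0,0,-3.5,0,0,0,255,0,0,-3.5,0,0,0,255,0,0,-3.5,0,0,0]'
```

```text
time_s: 24.15
tcp_pos: [626.1, 243.7, 21.6]
orientation: [3.142, -0.0, 0.802]
force: [-0.2, 0.5, -1.9]
opening: 28.4
finger_force: 60.0
```

```bash
python3 -m jog '[255,0,0,-0.1,0,0,0,255,0,0,-0.2,0,0,0,255,0,0,-0.3,0,0,0,255,0,0,-0.37,0,0,0,255,0,0,-0.44,0,0,0,255,0,0,-0.44,0,0,0]'
```

```text
time_s: 24.75
tcp_pos: [626.0, 243.7, 17.3]
orientation: [-3.142, -0.0, 0.802]
force: [0.5, 0.0, -2.9]
opening: 28.2
finger_force: 60.2
```

```bash
python3 -m jog '[255,0,0,-0.05,0,0,0,255,0,0,-0.1,0,0,0,255,0,0,-0.1,0,0,0]'
```

```text
time_s: 25.05
tcp_pos: [626.0, 243.6, 17.1]
orientation: [3.141, -0.0, 0.802]
force: [-2.4, -1.5, 4.7]
opening: 28.3
finger_force: 60.8
```

Contact with the mat. Releasing and retreating upward.

```bash
python3 -m jog '[0,0,0,0,0,0,0,0,0,0,0,0,0,0,0,0,0,0,0,0,0,0,0,0,0,0,0,0,0,0,0,0,0,0,0,0,0,0,3,0,0,0,0,0,0,8,0,0,0,0,0,0,13,0,0,0,0,0,0,18,0,0,0,0,0,0,22,0,0,0]'
python3 -m jog '[0,-5,0,0,0,0,0,0,-10,0,0,0,0,0,0,-15,0,0,0,0,0,0,-18,0,0,0,0,0,0,-18,0,0,0,0,0]'
python3 - <<'E'
from h import *
t=read_camera("top");s=read_camera("scene")
cv2.imwrite("pics/w11.png",np.hstack([cv2.resize(t["color"][150:390,120:520],(400,240)),cv2.resize(s["color"][150:390,120:520],(400,240))])[:,:,::-1])
Z=dict(lid=9,mat=0,case=0,clamp_handle=145,clamp_axis=122,bottle=0,mug=0,tin=0,torch=0,tape=0)
for n,z in Z.items():
  for c,p in(("top",t),("scene",s)):
    for r in models.landmark_of(n,p)[:1]: print(n,c,round(r["confidence"],2),at(p,r["position"],z))
E
```

```text
time_s: 26.05
tcp_pos: [626.5, 243.9, 239.8]
orientation: [3.14, -0.003, 0.802]
force: [1.3, 0.2, 0.1]
opening: 85.0
finger_force: 0.0
time_s: 26.55
tcp_pos: [441.5, 242.9, 236.7]
orientation: [-3.14, 0.002, 0.804]
force: [0.4, 0.4, -0.1]
opening: 85.5
finger_force: 0.0
lid top 0.68 [629.4 248.    9. ]
lid scene 0.64 [ 756.3 -136.7    9. ]
mat top 0.2 [632.  248.1   0. ]
mat scene 0.43 [503.9 420.8   0. ]
case top 0.97 [431.8 200.2   0. ]
case scene 0.74 [437.9 204.1   0. ]
clamp_handle top 0.68 [ 443.1 -254.8  145. ]
clamp_handle scene 0.87 [ 434.5 -252.7  145. ]
clamp_axis top 0.69 [ 511.8 -249.   122. ]
clamp_axis scene 0.6 [ 501.5 -237.6  122. ]
bottle top 0.72 [609.3   2.    0. ]
bottle scene 0.71 [615.6   0.9   0. ]
mug scene 0.83 [493.4 421.9   0. ]
tin top 0.95 [ 752.8 -124.3    0. ]
tin scene 0.59 [ 528.7 -428.1    0. ]
torch top 0.64 [774.6  97.6   0. ]
tape top 0.87 [416.4  22.8   0. ]
tape scene 0.94 [417.1  17.7   0. ]
```

View pics/w11.png

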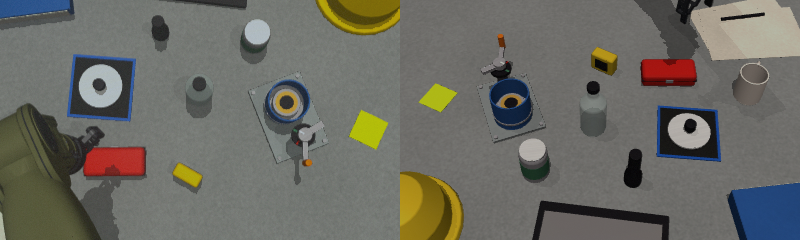

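The lid lies knob-up on the mat with margin all round, the case is flat on the bare table, the canister is open with its bearing showing, and nothing else has moved. Handing in.

```bash
python3 -c "
from h import *
print(workorder.close_job())"
```

```text
the job is handed in; nothing more can be done
None
```

The job is handed in at about 27 s of the 72 s allowed (no verdict was returned): the clamp is at the green mark to within about 1° by my reading, the case is flat on the bare table, and the lid sits knob up near the centre of the mat, with nothing else visibly disturbed.

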